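# Clear, set and guard the valve-grinding cross slide

## Task

Push all the metal chips off the steel table of the cross slide into the trough behind it with the scraper block (do not touch the chips with the fingers), and leave the scraper standing on the rubber mat. After the chips are cleared, use the red tee knob to wind the table about 5 mm past the red mark towards the knob, then wind back clockwise until the pointer stands at the mark to within 2 mm, with the play in the screw still taken up in that direction. Last, lift the yellow guard leaf and hang it fully down on both pintles of the post, and leave the other things on the bench where they are.

Things in the scene. Friction and masses are not known exactly. Their poses are not given: they have to be found in the camera images.
- knob_grip (a point): on the vertical axis of the tee knob at the -y end of the slide: black disc 64 mm across, on it a red bar 58 long x 16 thick x 36 mm high; point 13 mm below the bar's top. x runs along the bar (pinch along y) and turns with it. Friction 0.08 N m, stays; can turn 10.5 rad anticlockwise, 3.5 clockwise (from above). 1 rad moves the brass nut 5 mm: clockwise away from the knob (+y of the slide)
- pointer (a point): tip of the white pointer on the steel table's near edge, moves with it; axes as the slide: x to the trough, y along the slide away from the knob, z up. Table: 110 (x) x 170 mm (y), flat top 60 mm above the bench, its centre 78 mm to +x, 55 mm to -y, 3 mm above this point; 4 N friction, stays; travels 45 mm to the knob, 15 mm the other way
- mark_line (a point): white line on the red index block fixed to the slide's near ledge; axes as the slide. The pointer is at the mark when its y in this frame is 0; at the start it is 14 to 30 mm on the +y side (away from the knob)
- nut (a point): brass nut block that the screw drives, seen between two dark dogs on the table's near edge; its top centre. The nut pushes the table by these dogs with 6 mm of free play in all (about 1.2 rad of knob)
- dogs_mid (a point): midpoint between the two dogs, moves with the table; axes as the slide. Nut y in this frame: +3 mm = nut bears on the +y dog and pushes the table away from the knob (play taken up clockwise), -3 mm = it bears on the other dog; between, the table does not move
- trough (a point): centre of the chip trough's inner floor, along the table's far (+x) edge; inside 73 mm (x) by 274 mm (y); near wall 40 mm high under the table's overhanging edge, far wall 58 mm high, floor 5 mm above the bench; axes as the slide. The table's far edge is at x = -35 mm in this frame
- scraper_centre (a point): centre of the scraper block, upright, 54 mm high in all: steel foot 48 (x) x 70 (y) x 12 mm high, orange grip above it 20 (x) x 50 (y) x 42 mm high, pinch the grip along x. Centre is 27 mm above its underside; z up. 0.34 kg
- mat_centre (a point): centre of the top of the black rubber mat, 85 (x) x 125 (y) x 2 mm, on the bench at the right; the scraper is to stand here
- guard_rail (a point): middle of the yellow top rail of the guard leaf (rail 130 along x, 14 thick along y, 18 mm high; the leaf is 146 mm high and this point is 137 mm above its underside). The leaf stands upright on two 84 mm cross feet; x points to its hinge side, z up. 0.35 kg
- socket_low (a point): centre of the lower mouth of the guard's lower hinge socket: 18 mm long, outer 18 mm square, square hole 10 mm, open both ends; 75 mm along the leaf's x from the rail's middle and 103 mm below it
- socket_up (a point): same for the upper hinge socket, straight above the lower one, 75 mm higher (28 mm below guard_rail's height)
- pintle_low (a point): centre of the lower shoulder of the hinge post at the left (+y) end of the slide; from it rises a round-tipped pintle 7 mm thick and 18 mm high. Shoulder bracket 10 mm thick, joined to a post (18 mm square, 140 mm high) centred 30 mm away on the +x side; axes as the slide
- pintle_up (a point): same for the upper pintle, 75 mm straight above. Hung = each socket mouth rests on its shoulder. With the leaf pointing to -x from the hinge axis and raised 20 to 45 mm the sockets can be moved in over both pintles from the -x side, then lowered; when hung the leaf's underside is 22 mm above the bench
- chip0: loose metal chip (copper or brass coloured, about 12 to 18 mm across, 8 mm thick, 12 g) lying on the table; origin at the middle of the face it first lay on; may be absent
- chip1: loose metal chip (copper or brass coloured, about 12 to 18 mm across, 8 mm thick, 12 g) lying on the table; origin at the middle of the face it first lay on; may be absent
- chip2: loose metal chip (copper or brass coloured, about 12 to 18 mm across, 8 mm thick, 12 g) lying on the table; origin at the middle of the face it first lay on; may be absent
- chip3: loose metal chip (copper or brass coloured, about 12 to 18 mm across, 8 mm thick, 12 g) lying on the table; origin at the middle of the face it first lay on; may be absent
- chip4: loose metal chip (copper or brass coloured, about 12 to 18 mm across, 8 mm thick, 12 g) lying on the table; origin at the middle of the face it first lay on; may be absent
- chip5: loose metal chip (copper or brass coloured, about 12 to 18 mm across, 8 mm thick, 12 g) lying on the table; origin at the middle of the face it first lay on; may be absent
- chip6: loose metal chip (copper or brass coloured, about 12 to 18 mm across, 8 mm thick, 12 g) lying on the table; origin at the middle of the face it first lay on; may be absent
- valve_a: engine valve standing on its head, 42 mm across, 112 mm tall; origin under its head; leave alone
- valve_b: second engine valve like valve_a; leave alone
- bush: dark steel bush, 48 mm across, 30 mm high; leave alone
- tin: green tin, 66 mm across, 100 mm high; leave alone

How it is judged (in metres and radians):
On the way, in this order (a step that is already met when the one before it is completed fails the run):
1. all chips lie in the trough (x of chip0 in the frame of trough between -0.036 and 0.036 m and y of chip0 in the frame of trough between -0.139 and 0.139 m and z of each of chip0, chip1, chip2, chip3, chip4, chip5, chip6 in the frame of trough below 0.035 m and x of chip1 in the frame of trough between -0.036 and 0.036 m and y of chip1 in the frame of trough between -0.139 and 0.139 m and x of chip2 in the frame of trough between -0.036 and 0.036 m and y of chip2 in the frame of trough between -0.139 and 0.139 m and x of chip3 in the frame of trough between -0.036 and 0.036 m and y of chip3 in the frame of trough between -0.139 and 0.139 m and x of chip4 in the frame of trough between -0.036 and 0.036 m and y of chip4 in the frame of trough between -0.139 and 0.139 m and x of chip5 in the frame of trough between -0.036 and 0.036 m and y of chip5 in the frame of trough between -0.139 and 0.139 m and x of chip6 in the frame of trough between -0.036 and 0.036 m and y of chip6 in the frame of trough between -0.139 and 0.139 m), for 0.2 s.
2. the pointer is at least 3 mm past the mark on the knob's side (y of pointer in the frame of mark_line below -0.003 m), for 0.1 s.
3. the pointer is within 2 mm of the mark, the nut bearing on the dog away from the knob (y of pointer in the frame of mark_line between -0.002 and 0.002 m and y of nut in the frame of dogs_mid above 0.0015 m), for 0.3 s.
4. the guard hangs on both pintles, fully down (distance between socket_low and pintle_low below 0.006 m and distance between socket_up and pintle_up below 0.006 m and angle between guard_rail's own z axis and vertical below 0.12 rad), for 0.2 s.
At the end, for the whole second after the job is handed in: All chips in the trough; pointer within 2 mm of the mark, nut at least 1.5 mm off centre to the dog away from the knob; socket mouths within 6 mm of their shoulders, leaf upright to 0.12 rad; scraper upright, centre within 30 mm (x), 40 mm (y) of the mat's (all of step 1 and all of step 3 and all of step 4 and x of scraper_centre in the frame of mat_centre between -0.03 and 0.03 m and y of scraper_centre in the frame of mat_centre between -0.04 and 0.04 m and angle between scraper_centre's own z axis and vertical below 0.15 rad and z of scraper_centre in the frame of mat_centre below 0.035 m); the robot touches nothing.
It fails at once if a chip is touched with the fingers (contact force between the fingers and chip0 above 0.5 N or contact force between the fingers and chip1 above 0.5 N or contact force between the fingers and chip2 above 0.5 N or contact force between the fingers and chip3 above 0.5 N or contact force between the fingers and chip4 above 0.5 N or contact force between the fingers and chip5 above 0.5 N or contact force between the fingers and chip6 above 0.5 N).
It fails at once if a bystander is moved more than 30 mm, or a valve is tipped over (distance of any of valve_a, valve_b, bush, tin from where it was at the start of the episode above 0.03 m or angle between any of valve_a, valve_b's own z axis and vertical above 0.5 rad).
Of chip0, chip1, chip2, chip3, chip4, chip5, chip6 only 3 to 7 are there at a start; the rules pass over those that are not, and their reading is None.
At some moment in a run one of scraper, guard may be knocked a few centimetres aside while the robot is not near it.
It also fails if it takes over 210 s, if anything falls off the work surface, if the arm or the gripper's body presses on something with over 40 N, if the wrist force passes 120 N, or if a joint passes its speed limit or range.

## Robot

A 6-joint arm with a two-finger parallel gripper is mounted at the origin on the work surface. World frame = base frame: x ahead of the robot, y to its left, z up, the work surface at z = 0. Lengths are in mm, angles in rad, forces in N, time in s.
With the tool pointing down it reaches from about 350 to 975 mm from the base axis. Payload 7.1 kg.
Tool frame: the origin (TCP) lies at the very end of the fingers, on their centre line; the grasp point (between the pads) lies 19 mm behind it (ctrl.pinch_z is the z of the grasp point in the tool frame, in mm); z points along the fingers, y is the direction in which the jaws open and shut (so a half turn about z gives the same grasp; the last joint's range is limited). The gripper opens to 88 mm and grips with 3 to 60 N. Pads are 20 mm wide; open, the fingers measure 115 mm over their backs; the gripper's body (75 mm by 178 mm) begins 61 mm behind the grasp point.
Start: joints at [1.192, 0.423, 1.63, -0, 1.089, -0.019], TCP at [220.022, 584.974, 222.675] pointing down, gripper open.
Joint ranges: [-3, 3], [-0.9, 2.11], [0.09, 2.58], [-1.31, 4.45], [0.11, 2.69], [-2.54, 2.54]. Speed limits (rad/s): [2.39, 2.39, 3.01, 3.14, 3.14, 3.14].

## Interface

Orientations are given as a rotation vector (axis times angle).
In Python, from workcell import get_obs, optics, ctrl gives the robot as it stands.
- The arm moves only by the shell command python3 -m jog 'ROWS'. ROWS is a JSON object of lists of equal length, an entry for each row: "delta_rot": the turn, a rotation vector about the tool's x, y, z in rad, a list of three; "translation": the shift along the tool's x, y, z in mm, a list of three; "hand": the opening, from -1 (shut) to 1 (fully open). In form: {"delta_rot": [[rx, ry, rz], ...], "translation": [[x, y, z], ...], "hand": [hand, ...]}. A call has 1 to 5 rows; each row is the pose to reach, as a shift and turn from the pose commanded when the call began, along the tool's axes at that moment; what a row does not reach only later rows make up. A row lasts 1/10 s, in which the tool goes at most 50 mm and 8.59 degrees, less where a joint would pass 70% of its speed; a pose out of reach is approached as far as the arm can. A call with a gripper value outside its range is refused whole. The fingers move at their own pace and stop on an object; the grip force is fixed at half the most. Time passes only in rows, so rows that repeat a pose let the fingers close. It gives the time, the measured TCP pose, the force and the opening at its end, in the units of the state.
- get_obs(): the state, without advancing time (a new reading comes with each control period).
- optics.get_image(name): name is "side" or "top" or "wrist"; returns the picture (420x560x3 uint8, red, green, blue); there is no depth.
- optics.calibration(name): a dict with "intrinsics" (3x3 intrinsics, pixels), "cam_to_world" (4x4, takes a point from camera to world coordinates). Camera axes: x right, y up, looking along -z (the intrinsics and any distortion apply to the point x, -y, -z); pixel columns grow to the right and rows downward; lengths in mm; the calibration is good to about 2 mm. A picture is of the moment at which its call begins: read the wrist's pose just before it. calibration takes no time and is no camera call; for the wrist camera it gives the pose at the moment of the call.
- ctrl.close_job(): hands the job in, once; it reports no verdict.
The state is a dict: "t": time; "qpos": joint angles; "qvel": joint speeds; "joint_torque": joint torques, N m; "ee_pos": TCP position; "orientation": TCP orientation; "ft_force": force on the tool from outside, world axes, zero at the start; "moment": the same for the moment, N m; "width": finger opening in mm.
Only numpy, scipy, OpenCV 4.12 (cv2) and the standard library are available. Lean on these libraries where they do the work, as an engineer would, in place of code of your own. Each camera call takes 0.05 s, during which the arm holds its last target. There are 200 camera calls.

## Working session

There is one attempt and no reset: what is moved stays moved. The work goes in short steps, Python scripts to look and compute and a shell command to move; the robot and the scene stay as the last step left them, time stands still between calls to the robot, and variables do not carry over. Pictures are saved under pics/ and viewed, about 12 in all and at most 16, crops included, and the job is handed in when it is done.

```bash
mkdir -p pics; ls; cat > h.py <<'E'
import numpy as np, cv2, time
from scipy.spatial.transform import Rotation as R
from workcell import get_obs, optics, ctrl
def snap(name,fn,crop=None,scale=1):
    c=optics.calibration(name); im=optics.get_image(name)
    np.savez('pics/'+fn+'.npz',im=im,K=c['intrinsics'],T=c['cam_to_world'],**({'d':c['distortion']} if 'distortion' in c else {}))
    view(fn,fn,crop,scale); return c
def view(src,fn,crop=None,scale=1):
    im=np.load('pics/'+src+'.npz')['im']
    if crop: u0,v0,u1,v1=crop; im=im[v0:v1,u0:u1]
    im=cv2.resize(im,None,fx=scale,fy=scale,interpolation=cv2.INTER_CUBIC)
    cv2.imwrite('pics/'+fn+'.png',im[:,:,::-1])
def ray(fn,u,v):
    z=np.load('pics/'+fn+'.npz'); K=z['K'];T=z['T']
    d=np.linalg.inv(K)@[u,v,1]; d=np.array([d[0],-d[1],-d[2]])
    return T[:3,3],T[:3,:3]@d
def atz(fn,u,v,h):
    o,d=ray(fn,u,v); return o+d*(h-o[2])/d[2]
def proj(fn,p):
    z=np.load('pics/'+fn+'.npz'); K=z['K'];T=z['T']
    q=np.linalg.inv(T)@np.r_[p,1]; q=K@[q[0],-q[1],-q[2]]; return q[:2]/q[2]
def rel(target_xyz=None,rz=0):
    "world target -> tool translation from current pose"
    o=get_obs(); M=R.from_rotvec(o['orientation']).as_matrix()
    return M.T@(np.array(target_xyz)-o['ee_pos'])
E
python3 - <<'E'
from h import *
o=get_obs(); print(o); 
for n in ['top','side','wrist']:
    c=snap(n,n+'0',None,1.4 if n!='wrist' else 1); print(n,{k:np.round(v,3).tolist() if not isinstance(v,str) else v for k,v in c.items()})
print(R.from_rotvec(o['orientation']).as_matrix().round(3))
E
```

```text
pics
{'t': 0.0, 'qpos': array([ 1.19200633e+00,  4.23843499e-01,  1.63068220e+00, -2.12323309e-05,
        1.08858540e+00, -1.89953440e-02]), 'qvel': array([ 0.00098585,  0.0011331 ,  0.00045614, -0.00116488, -0.0004318 ,
       -0.00164038]), 'joint_torque': array([-1.89569248e-03, -5.44590175e+01, -2.73678982e+01,  6.42907410e-02,
        2.23574118e-02, -7.05519483e-05]), 'ee_pos': array([219.82624146, 584.4769612 , 221.90309697]), 'orientation': array([-5.62054870e-01, -3.09061871e+00,  2.34377654e-03]), 'ft_force': array([ 0.78899615, -0.90436088, -0.05967616]), 'moment': array([-0.00512188,  0.02565286, -0.00170232]), 'width': 87.4692549076352}
top {'intrinsics': [[385.669, 0.0, 278.491], [0.0, 385.669, 204.192], [0.0, 0.0, 1.0]], 'cam_to_world': [[0.028, 0.994, -0.101, 466.658], [-1.0, 0.027, -0.008, 22.249], [-0.005, 0.101, 0.995, 1069.252], [0.0, 0.0, 0.0, 1.0]]}
side {'intrinsics': [[387.39, 0.0, 278.799], [0.0, 387.39, 210.581], [0.0, 0.0, 1.0]], 'cam_to_world': [[0.675, 0.503, -0.54, 12.806], [-0.738, 0.446, -0.506, -493.215], [-0.013, 0.74, 0.672, 789.79], [0.0, 0.0, 0.0, 1.0]]}
wrist {'intrinsics': [[364.054, 0.0, 273.737], [0.0, 364.054, 208.874], [0.0, 0.0, 1.0]], 'cam_to_world': [[0.353, -0.905, -0.239, 154.712], [0.936, 0.341, 0.09, 609.517], [-0.0, -0.255, 0.967, 384.429], [0.0, 0.0, 0.0, 1.0]]}
[[-0.936  0.352 -0.001]
 [ 0.352  0.936 -0.001]
 [ 0.    -0.002 -1.   ]]
```

View pics/top0.png

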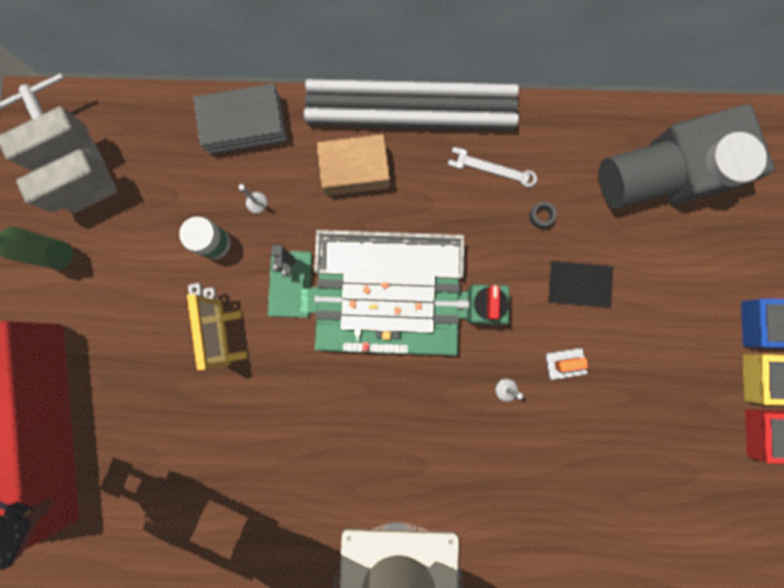

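View pics/side0.png

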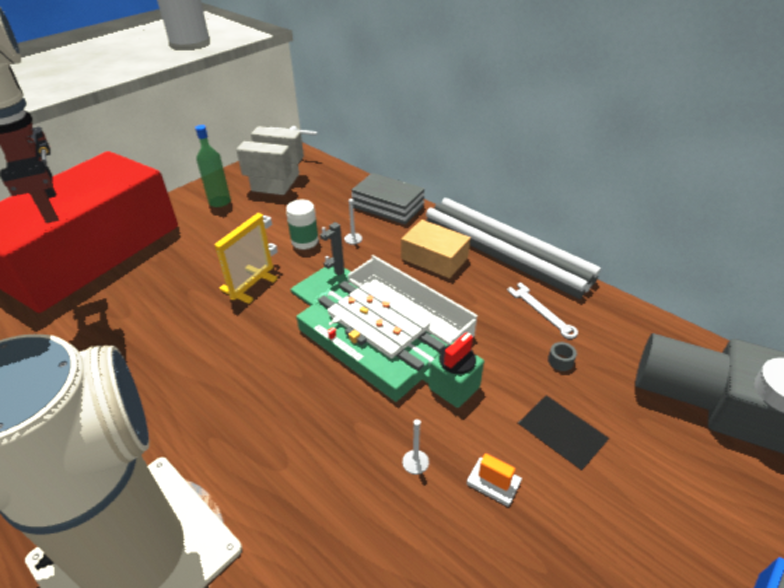

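Top view (1.4x): table (341-435, 275-332) with six chips, knob (492,303), scraper (570,365), mat (581,284), guard rail (196,330), valves at (256,202) and (507,390), tin (203,240). Side view agrees. Enlarging.

```bash
python3 - <<'E'
from h import *
im=np.load('pics/top0.npz')['im']
a=cv2.resize(im[160:260,185:345],None,fx=5,fy=5,interpolation=cv2.INTER_CUBIC)
cv2.imwrite('pics/cropA.png',a[:,:,::-1])
b=cv2.resize(im[180:280,330:445],None,fx=4,fy=4,interpolation=cv2.INTER_CUBIC)
c=cv2.resize(im[180:280,120:205],None,fx=4,fy=4,interpolation=cv2.INTER_CUBIC)
cv2.imwrite('pics/cropB.png',np.hstack([c,b])[:,:,::-1])
E
```

```text
(no output)
```

View pics/cropA.png

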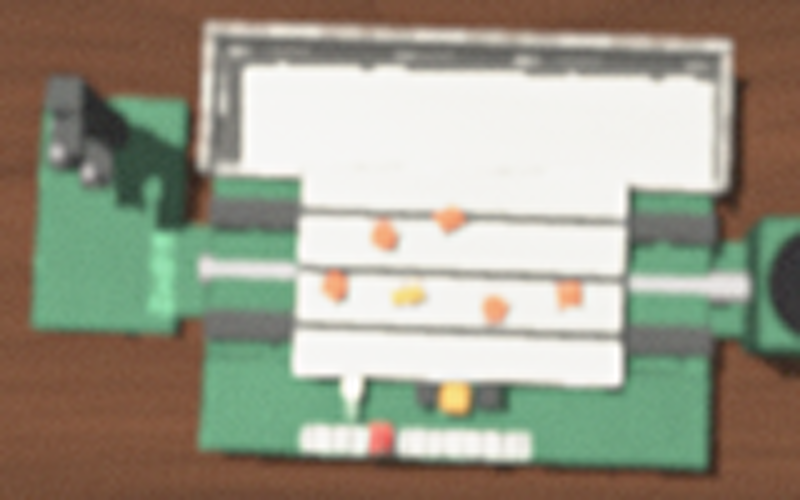

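View pics/cropB.png

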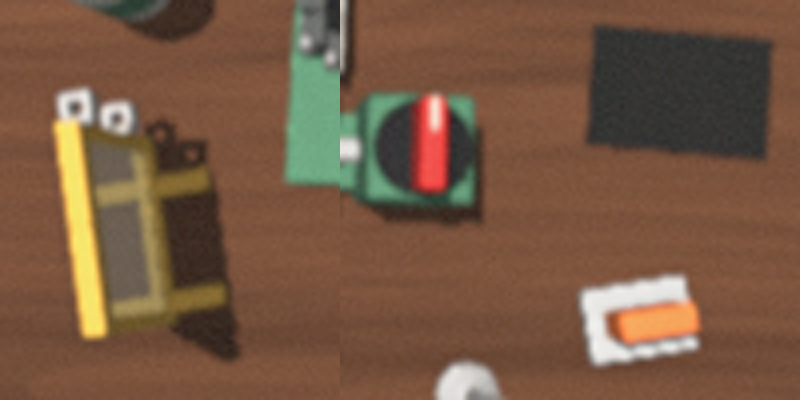

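Crop A: pointer tip (350,418), red block (381,437), nut (456,397) between dogs (425/492), six chips x 335..570, y 218..308, pintles (60,150),(95,170). Crop B: knob centre ~(425,145), scraper foot corners (583,292),(685,276),(700,350),(594,363), mat corners (594,27),(772,40),(765,158),(588,143), rail (67,122)-(93,337), sockets (76,107),(117,118).

```bash
python3 - <<'E'
from h import *
A=lambda x,y:((x+.5)/5-.5+185,(y+.5)/5-.5+160)
Bl=lambda x,y:((x+.5)/4-.5+120,(y+.5)/4-.5+180)
Br=lambda x,y:((x-340+.5)/4-.5+330,(y+.5)/4-.5+180)
P=lambda uv,h:atz('top0',*uv,h)[:2].round(1)
print('table near L,R',P(A(292,375),60),P(A(622,387),60),'farL,R?',P(A(302,178),60),P(A(628,185),60))
print('trough outer corners far L R',P(A(205,22),63),P(A(732,42),63))
print('pointer',P(A(350,418),57),'red',P(A(381,437),50),'nut',P(A(456,397),55))
print('base near L R',P(A(200,450),10),P(A(710,468),10))
print('chips');[print(P(A(*c),68)) for c in [(335,285),(385,237),(408,295),(450,218),(496,309),(570,293)]]
print('pintle up tip',P(A(60,150),149),'low',P(A(95,170),74))
k=[(375,145),(474,150)]
print('knob disc',[P(Br(*q),60) for q in [(376,145),(472,150),(428,98),(420,195)]],'bar',[P(Br(*q),95) for q in [(418,95),(447,97),(445,192),(415,190)]])
print('foot',[P(Br(*q),12) for q in [(583,292),(685,276),(700,350),(594,363)]])
print('grip',[P(Br(*q),54) for q in [(612,318),(695,302),(698,328),(620,344)]])
print('mat',[P(Br(*q),2) for q in [(594,27),(772,40),(765,158),(588,143)]])
print('rail',P(Bl(67,122),146),P(Bl(93,337),146),'sock up',P(Bl(76,107),127),'low',P(Bl(117,118),52))
E
```

```text
table near L,R [487.  120.6] [485.5 -51.7] farL,R? [590.7 119.1] [591.7 -52.8]
trough outer corners far L R [672.3 173.4] [ 669.  -106.1]
pointer [465.5  89.7] red [456.   73.6] nut [478.   34.7]
base near L R [445.8 174.1] [ 443.8 -104.2]
chips
[534.1  99.1]
[559.9  73.9]
[530.  61.]
[570.8  40.3]
[523.9  15.1]
[533.3 -23.2]
pintle up tip [590.2 227.8] low [590.2 225.8]
knob disc [array([ 542.8, -128.2]), array([ 541.3, -191. ]), array([ 574.7, -162. ]), array([ 510.9, -157.3])] bar [array([ 572.7, -149.2]), array([ 571.9, -167.6]), array([ 511.7, -166.8]), array([ 512.4, -147.9])]
foot [array([ 450.3, -277. ]), array([ 463. , -346.2]), array([ 413.5, -355.9]), array([ 402.8, -284.4])]
grip [array([ 434.6, -283.9]), array([ 446.5, -338. ]), array([ 429.8, -339.8]), array([ 418. , -289.1])]
mat [array([ 633.9, -287.8]), array([ 628.1, -411.5]), array([ 545.6, -405.6]), array([ 552.6, -283.4])]
rail [536.8 371. ] [409.4 347.2] sock up [547.7 373.3] low [547.5 373.5]
```

Slide yaw ≈ -0.01 rad. Table is centred at about (542,34), with its far edge at x≈597. The pointer is about 16 mm on +y of the mark, and the rail mid is (473,359) at yaw 0.185. The given sizes check out, so I move to the scraper now.

```bash
cat >> h.py <<'E'
def go(x,y,z,yaw):
    "tool shift and turn (tool frame) to reach world TCP x,y,z with tool y-axis at yaw, pointing down"
    o=get_obs(); M=R.from_rotvec(o['orientation'])
    c,s=np.cos(yaw),np.sin(yaw)
    G=R.from_matrix(np.array([[-s,c,0],[c,s,0],[0,0,-1]]))
    print('T',(M.inv().apply(np.array([x,y,z])-o['ee_pos'])).round(1),'rot',(M.inv()*G).as_rotvec().round(3),'| at',o['ee_pos'].round(1),'yaw',np.arctan2(*M.as_matrix()[[1,0],1]).round(3),'F',o['ft_force'].round(1),'w',round(o['width'],1),'t',round(o['t'],1))
E
python3 -m jog '{"delta_rot":[[0,0,1.21],[0,0,1.21],[0,0,1.21],[0,0,1.21],[0,0,1.21]],"translation":[[-362,-168,-18],[-362,-168,-18],[-362,-168,-18],[-362,-168,-18],[-362,-168,-18]],"hand":[1,1,1,1,1]}'
python3 -c "
from h import *
go(500,100,240,0); go(470,-200,230,0.18)"
```

```text
t: 0.65
ee_pos: [396.0, 405.2, 233.9]
orientation: [-1.663, -2.665, 0.0]
ft_force: [0.2, 0.3, -0.3]
width: 88.1
T [-319.8  -40.8   -6. ] rot [-0.     0.     0.455] | at [396.  405.2 233.9] yaw 0.455 F [ 0.2  0.3 -0.3] w 88.1 t 0.7
T [-576.1 -199.6    4. ] rot [-0.     0.     0.275] | at [396.  405.2 233.9] yaw 0.455 F [ 0.2  0.3 -0.3] w 88.1 t 0.7
```

```bash

python3 -m jog '{"delta_rot":[[0,0,0.455],[0,0,0.455],[0,0,0.455],[0,0,0.455],[0,0,0.455]],"translation":[[-320,-41,-6],[-320,-41,-6],[-320,-41,-6],[-320,-41,-6],[-320,-41,-6]],"hand":[1,1,1,1,1]}'>/dev/null
python3 -c "
from h import *
go(440,-250,220,0.18)"
```

```text
T [-418.4  -39.5   18.6] rot [-0.    -0.    -0.174] | at [477.1 168.7 238.6] yaw 0.006 F [-0.   0.3  0.1] w 87.8 t 1.1
```

```bash

python3 -m jog '{"delta_rot":[[0,0,-0.174],[0,0,-0.174],[0,0,-0.174],[0,0,-0.174],[0,0,-0.174]],"translation":[[-478,-40,18],[-478,-40,18],[-478,-40,18],[-478,-40,18],[-478,-40,18]],"hand":[1,1,1,1,1]}'>/dev/null
python3 -m jog '{"delta_rot":[[0,0,0],[0,0,0],[0,0,0],[0,0,0],[0,0,0]],"translation":[[-226,-38,20],[-226,-38,20],[-226,-38,20],[-226,-38,20],[-226,-38,20]],"hand":[1,1,1,1,1]}'>/dev/null
python3 -c "
from h import *
go(432,-314,30,0.18); snap('wrist','w1')"
```

```text
T [ -2.8 -29.6 179. ] rot [-0.     0.    -0.002] | at [ 460.6 -306.   209. ] yaw 0.178 F [ 0.8 -0.1 -0.6] w 87.5 t 2.1
```

View pics/w1.png

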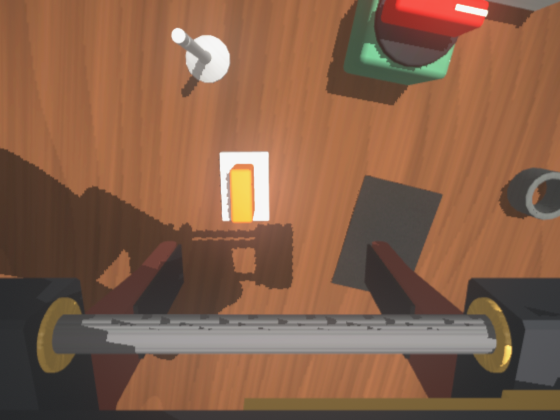

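Scraper foot spans (220,152)-(269,220) and is aligned with the tool. Its grip top spans (231,168)-(253,221).

```bash

python3 -c "
from h import *
print([atz('w1',*q,12)[:2].round(1) for q in [(220,152),(268,152),(269,219),(222,220)]]); print([atz('w1',*q,54)[:2].round(1) for q in [(231,168),(253,168),(253,221),(230,221)]])
print('mat',[atz('w1',*q,2)[:2].round(1) for q in [(366,176),(441,194),(333,283)]])
f=np.mean([atz('w1',*q,12)[:2] for q in [(220,152),(268,152),(269,219),(222,220)]]+[atz('w1',*q,54)[:2] for q in [(231,168),(253,168),(253,221),(230,221)]],0);print(f)
go(*f,100,0.18);go(*f,26,.18)"
```

```text
[array([ 402.9, -282.9]), array([ 449.2, -274.6]), array([ 462.1, -341.8]), array([ 414.6, -351.4])]
[array([ 419.7, -289.6]), array([ 438.6, -286.2]), array([ 446.5, -334. ]), array([ 425.9, -337.7])]
mat [array([ 552.3, -282. ]), array([ 633.5, -286.6]), array([ 545.1, -405. ])]
[ 432.43953292 -312.27203132]
T [  1.9 -28.8 108.8] rot [ 0.     0.002 -0.003] | at [ 461.1 -308.8  208.8] yaw 0.177 F [ 0.  -3.6  1.3] w 87.9 t 2.2
T [  2.  -28.8 182.8] rot [ 0.     0.002 -0.003] | at [ 461.1 -308.8  208.8] yaw 0.177 F [ 0.  -3.6  1.3] w 87.9 t 2.2
```

```bash

python3 -m jog '{"delta_rot":[[0,0,0],[0,0,0],[0,0,0],[0,0,0],[0,0,0]],"translation":[[2,-29,40],[2,-29,80],[2,-29,120],[2,-29,120],[2,-29,120]],"hand":[1,1,1,1,1]}'>/dev/null
python3 -c "
from h import *
go(432.4,-313,20,.18)"
```

```text
T [-7.4 -1.  69.5] rot [-0.001 -0.001  0.   ] | at [ 432.1 -305.6   89.5] yaw 0.18 F [0.3 0.3 0.3] w 87.9 t 2.7
```

```bash

python3 -m jog '{"delta_rot":[[0,0,0],[0,0,0],[0,0,0],[0,0,0],[0,0,0]],"translation":[[-7,-1,35],[-7,-1,60],[-7,-1,69],[-7,-1,69],[-7,-1,69]],"hand":[1,1,1,1,1]}'
python3 -m jog '{"delta_rot":[[0,0,0],[0,0,0],[0,0,0],[0,0,0],[0,0,0]],"translation":[[0,0,0],[0,0,0],[0,0,0],[0,0,0],[0,0,0]],"hand":[-1,-1,-1,-1,-1]}'
python3 -m jog '{"delta_rot":[[0,0,0],[0,0,0],[0,0,0],[0,0,0],[0,0,0]],"translation":[[0,0,0],[0,0,-20],[0,0,-60],[0,0,-100],[0,0,-140]],"hand":[-1,-1,-1,-1,-1]}'
python3 -c "
from h import *
go(480,-20,160,-0.01);go(465,65,160,-.01)"
```

```text
t: 3.2
ee_pos: [433.6, -313.6, 22.1]
orientation: [2.011, 2.411, 0.0]
ft_force: [0.3, -0.0, -0.4]
width: 87.6
t: 3.7
ee_pos: [432.5, -313.0, 20.5]
orientation: [2.013, 2.412, 0.0]
ft_force: [-0.1, 0.2, -0.1]
width: 51.3
t: 4.2
ee_pos: [432.1, -312.7, 161.6]
orientation: [-2.012, -2.411, 0.0]
ft_force: [0.9, 0.7, -0.3]
width: 11.5
T [279.4  99.5   1.7] rot [-0.001 -0.001  0.19 ] | at [ 432.1 -312.7  161.6] yaw 0.18 F [ 0.9  0.7 -0.3] w 11.5 t 4.2
T [365.7  99.9   1.8] rot [-0.001 -0.001  0.19 ] | at [ 432.1 -312.7  161.6] yaw 0.18 F [ 0.9  0.7 -0.3] w 11.5 t 4.2
```

The fingers need about 1 s to close, so I lifted before they held it. I'll reopen and check the block by its orange colour.

```bash

python3 -m jog '{"delta_rot":[[0,0,0],[0,0,0],[0,0,0],[0,0,0],[0,0,0]],"translation":[[0,0,0],[0,0,0],[0,0,0],[0,0,0],[0,0,0]],"hand":[1,1,1,1,1]}' >/dev/null
python3 -m jog '{"delta_rot":[[0,0,0],[0,0,0],[0,0,0],[0,0,0],[0,0,0]],"translation":[[0,0,0],[0,0,0],[0,0,0],[0,0,0],[0,0,0]],"hand":[1,1,1,1,1]}' >/dev/null
cat >> h.py <<'E'
def orange(fn,z=54):
    im=np.load('pics/'+fn+'.npz')['im']; h=cv2.cvtColor(im,cv2.COLOR_RGB2HSV)
    m=cv2.inRange(h,(10,200,210),(25,255,255)); n,l,s,c=cv2.connectedComponentsWithStats(m)
    i=1+np.argmax(s[1:,4]); r=cv2.minAreaRect(np.argwhere(l==i)[:,::-1].astype(np.float32)); b=cv2.boxPoints(r)
    print(s[i],r); print([atz(fn,*q,z)[:2].round(1) for q in b], atz(fn,*r[0],z).round(1))
E
python3 -c "
from h import *
orange('w1'); snap('wrist','w2'); orange('w2'); snap('top','t2');orange('top0'); orange('t2');go(432,-312.7,20,.18)"
```

```text
Traceback (most recent call last):
  File "h.py", line 35, in orange
    i=1+np.argmax(s[1:,4]); r=cv2.minAreaRect(np.argwhere(l==i)[:,::-1].astype(np.float32)); b=cv2.boxPoints(r)
        ~~~~~~~~~^^^^^^^^^
ValueError: attempt to get argmax of an empty sequence
```

```bash
python3 -c "
from h import *
z=np.load('pics/w1.npz')['im']; print(cv2.cvtColor(z,cv2.COLOR_RGB2HSV)[[175,195,215],[242,240,242]], cv2.cvtColor(z,cv2.COLOR_RGB2HSV)[100,100])
snap('wrist','w2')"
```

```text
[[ 24 158 247]
 [ 24 162 247]
 [ 23 170 247]] [ 11 144 172]
```

View pics/w2.png

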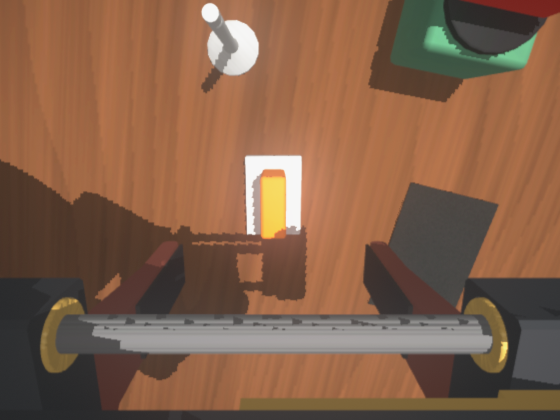

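The scraper still stands upright: foot (246,156)-(302,236), grip top (261,175)-(286,238). I'll check its position and grasp again.

```bash
sed -i 's/(10,200,210),(25,255,255)/(14,140,225),(30,255,255)/' h.py
python3 -c "
from h import *
print([atz('w2',*q,54)[:2].round(1) for q in [(261,177),(286,177),(287,238),(262,238)]])
print([atz('w2',*q,12)[:2].round(1) for q in [(246,156),(301,156),(302,236),(246,236)]])
orange('w2')
go(432,-312.7,20,.18)"
python3 -m jog '{"delta_rot":[[0,0,0],[0,0,0],[0,0,0],[0,0,0],[0,0,0]],"translation":[[0,0,40],[0,0,80],[0,0,120],[0,0,141],[0,0,141]],"hand":[1,1,1,1,1]}' >/dev/null
for i in 1 2 3; do python3 -m jog '{"delta_rot":[[0,0,0],[0,0,0],[0,0,0],[0,0,0],[0,0,0]],"translation":[[0,0,0],[0,0,0],[0,0,0],[0,0,0],[0,0,0]],"hand":[-1,-1,-1,-1,-1]}'; done
```

```text
[array([ 418.9, -291.3]), array([ 437.3, -287.9]), array([ 447.1, -335.1]), array([ 427.9, -338.5])]
[array([ 403.1, -283.1]), array([ 449.2, -274.8]), array([ 464.2, -345. ]), array([ 414.6, -354. ])]
[ 261  176   25   62 1378] ((272.6817321777344, 206.40444946289062), (61.15053176879883, 23.831771850585938), 88.83085632324219)
[array([ 418.2, -290.7]), array([ 435.6, -287.2]), array([ 445.5, -334.3]), array([ 427.3, -338. ])] [ 431.6 -312.    54. ]
T [  0.4  -0.5 140.4] rot [0. 0. 0.] | at [ 432.5 -313.   160.4] yaw 0.18 F [ 0.4 -0.1 -0.3] w 87.2 t 5.2
t: 6.25
ee_pos: [432.9, -313.3, 20.2]
orientation: [2.012, 2.411, 0.0]
ft_force: [-0.3, -0.2, 0.1]
width: 51.4
t: 6.75
ee_pos: [432.4, -312.9, 19.4]
orientation: [-2.013, -2.412, 0.0]
ft_force: [-0.1, -0.6, 1.1]
width: 19.7
t: 7.25
ee_pos: [432.4, -312.9, 19.4]
orientation: [-2.013, -2.412, 0.0]
ft_force: [-0.1, -1.3, 0.3]
width: 19.7
```

Held (19.7 mm). Lifting and carrying to the first sweep start.

```bash

python3 -m jog '{"delta_rot":[[0,0,0],[0,0,0],[0,0,0],[0,0,0],[0,0,0]],"translation":[[0,0,-20],[0,0,-60],[0,0,-100],[0,0,-130],[0,0,-130]],"hand":[-1,-1,-1,-1,-1]}' >/dev/null
python3 -m jog '{"delta_rot":[[0,0,0.19],[0,0,0.19],[0,0,0.19],[0,0,0.19],[0,0,0.19]],"translation":[[40,10,0],[90,30,0],[140,45,0],[190,60,0],[240,75,0]],"hand":[-1,-1,-1,-1,-1]}' >/dev/null
python3 -c "
from h import *
go(482,84,130,-0.01)"
```

```text
T [156.   19.4  17.8] rot [-0.002 -0.    -0.001] | at [461.  -71.8 147.7] yaw -0.011 F [ 0.7 -0.4 -4. ] w 20.1 t 8.2
```

```bash

python3 -m jog '{"delta_rot":[[0,0,0],[0,0,0],[0,0,0],[0,0,0],[0,0,0]],"translation":[[40,10,0],[80,19,0],[120,19,0],[156,19,0],[156,19,18]],"hand":[-1,-1,-1,-1,-1]}' >/dev/null
python3 -m jog '{"delta_rot":[[0,0,0],[0,0,0],[0,0,0]],"translation":[[0,0,0],[0,0,0],[0,0,0]],"hand":[-1,-1,-1]}' >/dev/null
python3 -c "
from h import *
go(482,84,80.2,-0.01)
snap('side','s2',(190,170,370,290),4.4)"
```

```text
T [ 2.7 -0.5 51. ] rot [-0.001  0.    -0.001] | at [482.5  81.3 131.2] yaw -0.011 F [ 0.8 -0.7 -2.8] w 19.6 t 9.1
```

View pics/s2.png

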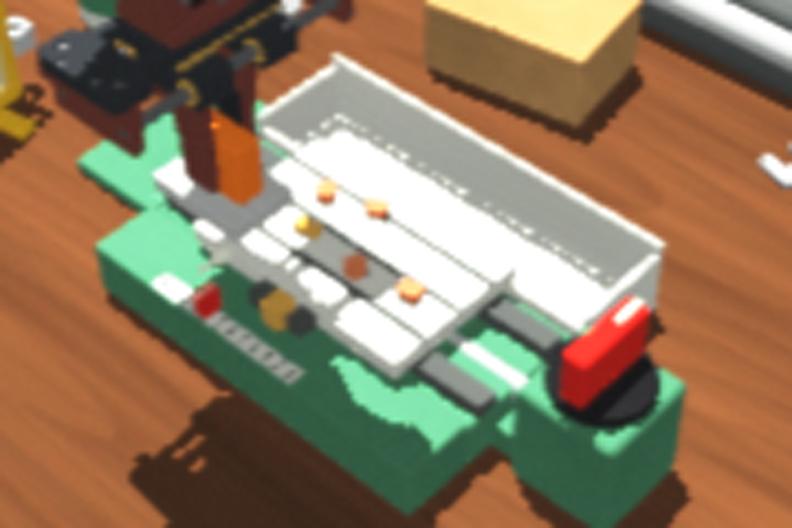

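Scraper hangs square above the table's left end; five chips visible to the right and behind, nothing in the way. Lower and sweep pass 1.

```bash

python3 -m jog '{"delta_rot":[[0,0,0],[0,0,0],[0,0,0],[0,0,0],[0,0,0]],"translation":[[3,0,20],[3,0,40],[3,0,48],[3,0,51],[3,0,51]],"hand":[-1,-1,-1,-1,-1]}'
python3 -m jog '{"delta_rot":[[0,0,0],[0,0,0],[0,0,0],[0,0,0],[0,0,0]],"translation":[[0,12,0],[0,25,0],[0,38,0],[0,51,0],[0,64,0]],"hand":[-1,-1,-1,-1,-1]}'
python3 -c "
from h import *
go(578,83,80.2,-0.01)"
```

```text
t: 9.6
ee_pos: [483.0, 84.7, 80.6]
orientation: [2.233, 2.21, 0.0]
ft_force: [-0.8, 0.0, -2.9]
width: 19.7
t: 10.1
ee_pos: [548.3, 84.4, 80.6]
orientation: [2.232, 2.21, 0.001]
ft_force: [-0.2, -0.7, -4.0]
width: 19.8
T [-1.1 29.7  0.4] rot [ 0.001 -0.    -0.   ] | at [548.3  84.4  80.6] yaw -0.01 F [-0.2 -0.7 -4. ] w 19.8 t 10.1
```

```bash

python3 -m jog '{"delta_rot":[[0,0,0],[0,0,0],[0,0,0],[0,0,0],[0,0,0]],"translation":[[0,12,0],[0,22,0],[0,31,0],[0,31,0],[0,31,0]],"hand":[-1,-1,-1,-1,-1]}'
python3 -m jog '{"delta_rot":[[0,0,0],[0,0,0],[0,0,0],[0,0,0],[0,0,0]],"translation":[[0,0,-25],[0,0,-40],[-20,-40,-40],[-50,-80,-40],[-56,-97,-40]],"hand":[-1,-1,-1,-1,-1]}' >/dev/null
python3 -m jog '{"delta_rot":[[0,0,0],[0,0,0]],"translation":[[0,0,0],[0,0,0]],"hand":[-1,-1]}' >/dev/null
python3 -c "
from h import *
go(482,27,80.2,-0.01); snap('top','t3',(185,160,345,260),5)"
```

```text
t: 10.6
ee_pos: [577.4, 84.0, 80.2]
orientation: [-2.232, -2.21, 0.001]
ft_force: [-0.3, 0.2, -4.5]
width: 19.9
T [-2.1  0.9 41. ] rot [ 0.002 -0.    -0.   ] | at [481.1  29.1 121.2] yaw -0.01 F [ 0.5  0.2 -4.7] w 19.9 t 11.3
```

View pics/t3.png

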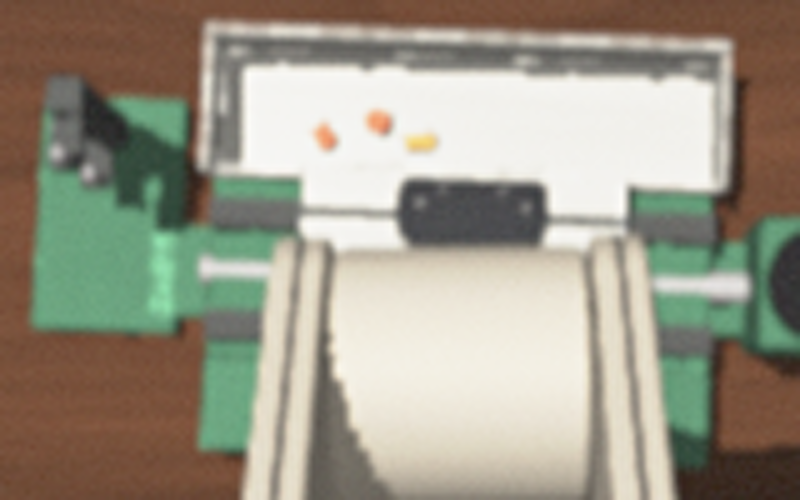

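Three chips now lie in the trough, at (326,137), (379,122) and (421,142). Pass 2, then pass 3.

```bash

python3 -m jog '{"delta_rot":[[0,0,0],[0,0,0],[0,0,0],[0,0,0],[0,0,0]],"translation":[[-2,1,20],[-2,1,35],[-2,1,41],[-2,1,41],[-2,14,41]],"hand":[-1,-1,-1,-1,-1]}'
python3 -m jog '{"delta_rot":[[0,0,0],[0,0,0],[0,0,0],[0,0,0],[0,0,0]],"translation":[[0,13,0],[0,26,0],[0,39,0],[0,52,0],[0,64,0]],"hand":[-1,-1,-1,-1,-1]}'
python3 -m jog '{"delta_rot":[[0,0,0],[0,0,0],[0,0,0],[0,0,0],[0,0,0]],"translation":[[0,12,0],[0,19,0],[0,19,0],[0,19,0],[0,19,0]],"hand":[-1,-1,-1,-1,-1]}'
python3 -m jog '{"delta_rot":[[0,0,0],[0,0,0],[0,0,0],[0,0,0],[0,0,0]],"translation":[[0,0,-25],[0,0,-40],[-20,-40,-40],[-50,-80,-40],[-53,-97,-40]],"hand":[-1,-1,-1,-1,-1]}' >/dev/null
python3 -m jog '{"delta_rot":[[0,0,0],[0,0,0]],"translation":[[0,0,0],[0,0,0]],"hand":[-1,-1]}' >/dev/null
python3 -c "
from h import *
go(482,-26,80.2,-0.01)"
```

```text
t: 11.85
ee_pos: [493.7, 27.2, 79.3]
orientation: [-2.231, -2.21, 0.002]
ft_force: [-0.5, -0.5, -3.6]
width: 19.9
t: 12.35
ee_pos: [559.5, 26.2, 79.4]
orientation: [2.233, 2.21, 0.0]
ft_force: [-0.4, -0.7, -3.9]
width: 19.6
t: 12.85
ee_pos: [576.4, 26.1, 79.2]
orientation: [-2.232, -2.21, 0.001]
ft_force: [-0.3, -0.1, -3.6]
width: 19.5
T [ 0.1  1.1 40. ] rot [ 0.003  0.    -0.   ] | at [480.8 -26.  120.2] yaw -0.01 F [ 0.9 -0.9 -2.9] w 20.1 t 13.6
```

```bash

python3 -m jog '{"delta_rot":[[0,0,0],[0,0,0],[0,0,0],[0,0,0],[0,0,0]],"translation":[[0,1,20],[0,1,34],[0,1,40],[0,1,40],[0,14,40]],"hand":[-1,-1,-1,-1,-1]}'
python3 -m jog '{"delta_rot":[[0,0,0],[0,0,0],[0,0,0],[0,0,0],[0,0,0]],"translation":[[0,13,0],[0,26,0],[0,39,0],[0,52,0],[0,64,0]],"hand":[-1,-1,-1,-1,-1]}'
python3 -m jog '{"delta_rot":[[0,0,0],[0,0,0],[0,0,0],[0,0,0],[0,0,0]],"translation":[[0,12,0],[0,19,0],[0,20,0],[0,20,0],[0,20,0]],"hand":[-1,-1,-1,-1,-1]}'
python3 -m jog '{"delta_rot":[[0,0,0],[0,0,0],[0,0,0],[0,0,0],[0,0,0]],"translation":[[0,0,-25],[0,0,-60],[-40,-20,-70],[-80,-50,-70],[-120,-77,-70]],"hand":[-1,-1,-1,-1,-1]}' >/dev/null
python3 -c "
from h import *
go(590,-345,150,-0.04)"
```

```text
t: 14.05
ee_pos: [493.2, -25.8, 79.4]
orientation: [-2.231, -2.21, 0.002]
ft_force: [-0.5, -0.8, -4.0]
width: 19.6
t: 14.55
ee_pos: [559.0, -26.8, 79.4]
orientation: [2.232, 2.21, 0.0]
ft_force: [-0.3, 0.2, -3.9]
width: 20.0
t: 15.05
ee_pos: [576.9, -26.9, 79.2]
orientation: [-2.232, -2.21, 0.001]
ft_force: [0.4, 0.3, -4.1]
width: 19.7
T [-1.973e+02  9.370e+01  1.000e-01] rot [0.001 0.    0.032] | at [ 498.  -146.9  150. ] yaw -0.008 F [-0.3 -0.6 -4.1] w 19.9 t 15.6
```

```bash

python3 -m jog '{"delta_rot":[[0,0,0.03],[0,0,0.03],[0,0,0.03],[0,0,0.03],[0,0,0.03]],"translation":[[-40,20,0],[-80,40,0],[-120,60,0],[-160,80,0],[-197,94,0]],"hand":[-1,-1,-1,-1,-1]}' >/dev/null
python3 -m jog '{"delta_rot":[[0,0,0],[0,0,0]],"translation":[[0,0,0],[0,0,0]],"hand":[-1,-1]}' >/dev/null
python3 -c "
from h import *
go(590,-346,22,-0.04); snap('top','t4',(185,160,345,260),5)"
```

```text
T [ -1.7  -0.3 126.7] rot [-0.001 -0.001 -0.002] | at [ 590.5 -344.4  148.7] yaw -0.042 F [-1.3  0.  -4.6] w 19.7 t 16.2
```

View pics/t4.png

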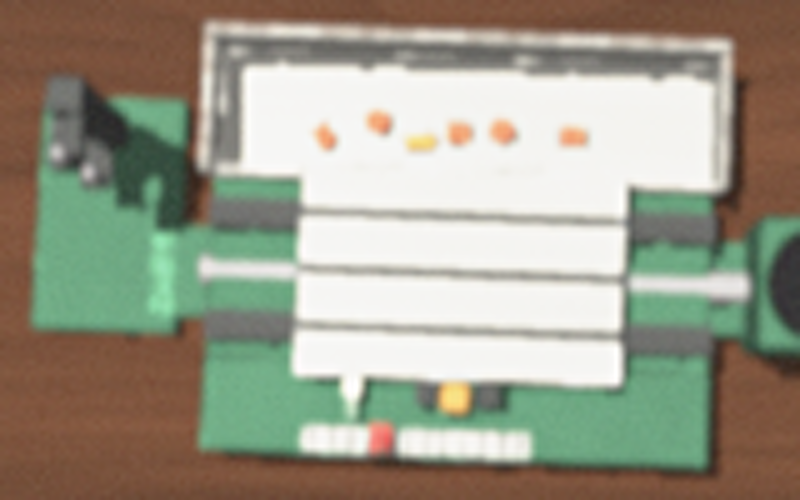

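All six chips are in the trough (v 122-142) and the table is clear. Setting the scraper on the mat.

```bash

python3 -m jog '{"delta_rot":[[0,0,0],[0,0,0],[0,0,0],[0,0,0],[0,0,0]],"translation":[[-2,0,45],[-2,0,90],[-2,0,115],[-2,0,124],[-2,0,127]],"hand":[-1,-1,-1,-1,-1]}'
python3 -m jog '{"delta_rot":[[0,0,0],[0,0,0],[0,0,0],[0,0,0],[0,0,0]],"translation":[[0,0,0],[0,0,0],[0,0,0],[0,0,0],[0,0,0]],"hand":[-1,1,1,1,1]}'
python3 -m jog '{"delta_rot":[[0,0,0],[0,0,0],[0,0,0],[0,0,0],[0,0,0]],"translation":[[0,0,0],[0,0,0],[0,0,-30],[0,0,-80],[0,0,-130]],"hand":[1,1,1,1,1]}'
python3 -c "
from h import *
go(510,-155,150,-1.59)
snap('top','t5'); orange('t5')"
```

```text
t: 16.8
ee_pos: [590.8, -344.8, 21.7]
orientation: [-2.263, -2.176, 0.001]
ft_force: [0.6, -0.0, -3.2]
width: 19.6
t: 17.3
ee_pos: [591.9, -346.5, 23.4]
orientation: [2.265, 2.175, 0.001]
ft_force: [0.2, -0.3, 0.5]
width: 48.5
t: 17.8
ee_pos: [590.6, -345.7, 152.8]
orientation: [-2.264, -2.175, 0.001]
ft_force: [1.2, -0.3, -0.0]
width: 86.5
T [187.3 -88.2   3.2] rot [-3.00e-03  1.00e-03  1.55e+00] | at [ 590.6 -345.7  152.8] yaw -0.04 F [ 1.2 -0.3 -0. ] w 86.5 t 17.8
[134 211  12  53 289] ((139.70082092285156, 236.97262573242188), (53.00941467285156, 5.539641380310059), 82.23483276367188)
[array([541.1, 413.6]), array([543.4, 399.2]), array([406.6, 371.5]), array([404.2, 385.8])] [473.3 392.4  54. ]
```

```bash

python3 -m jog '{"delta_rot":[[0,0,0.15],[0,0,0.3],[0,0,0.45],[0,0,0.6],[0,0,0.75]],"translation":[[0,0,-15],[0,0,-15],[20,0,-15],[60,-10,-15],[100,-20,-15]],"hand":[1,1,1,1,1]}' >/dev/null
python3 -m jog '{"delta_rot":[[0,0,0.15],[0,0,0.3],[0,0,0.45],[0,0,0.6],[0,0,0.75]],"translation":[[0,0,0],[0,0,0],[0,0,0],[0,0,0],[0,0,0]],"hand":[1,1,1,1,1]}' >/dev/null
python3 -c "
from h import *
go(530,-158,160,-1.59)"
```

```text
T [-43.2 -88.4   7.2] rot [0.    0.    0.044] | at [ 575.4 -245.3  167.2] yaw -1.546 F [ 0.   0.3 -0.1] w 87.8 t 18.9
```

```bash

python3 -m jog '{"delta_rot":[[0,0,0.044],[0,0,0.044],[0,0,0.044],[0,0,0.044],[0,0,0.044]],"translation":[[-20,-44,0],[-38,-88,0],[-38,-88,0],[-38,-88,0],[-38,-88,0]],"hand":[1,1,1,1,1]}' >/dev/null
python3 -c "
from h import *
go(542,-158,110,-1.59);snap('wrist','w3')"
```

```text
T [ 6.3 -1.4 57.7] rot [ 0.001 -0.001  0.006] | at [ 535.6 -159.3  167.7] yaw -1.584 F [-0.1 -0.2  0.2] w 87.9 t 19.4
```

View pics/w3.png

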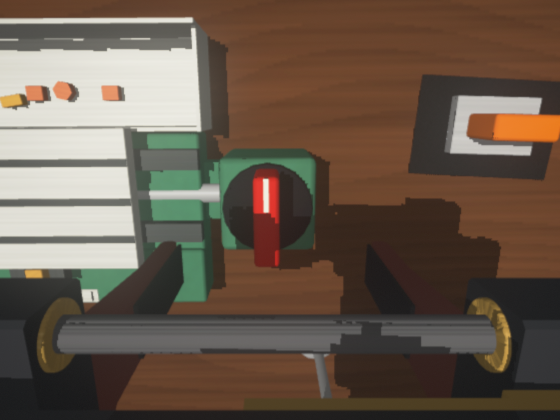

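Wrist view: scraper stands on the mat (foot 448-538, 96-155). The red bar spans (255,170)-(279,265), and the knob disc is centred at about (268,206).

```bash

python3 -c "
from h import *
for z in (85,92,98,105): print(z,[atz('w3',*q,z)[:2].round(1) for q in [(254,171),(280,171),(279,265),(255,265)]])
for z in (54,60,66): print(z,[atz('w3',*q,z)[:2].round(1) for q in [(223,207),(313,207),(268,163),(268,250)]])
print('scr',[atz('w3',*q,14)[:2].round(1) for q in [(455,97),(538,97),(528,155),(448,153)]])
print('mat',[atz('w3',*q,2)[:2].round(1) for q in [(425,75),(411,170),(547,178)]])
im=cv2.imread('pics/s2.png'); print(proj('side0',[571.5,-158,96])*1.4,proj('side0',[513,-158,96])*1.4)
go(542,-158.5,100,-1.59)"
```

```text
85 [array([ 567.3, -145.7]), array([ 567. , -163.4]), array([ 498.3, -162. ]), array([ 498.5, -144.5])]
92 [array([ 568.4, -146.1]), array([ 568.1, -163.3]), array([ 501.3, -161.9]), array([ 501.6, -145. ])]
98 [array([ 569.3, -146.5]), array([ 569.1, -163.2]), array([ 504. , -161.9]), array([ 504.2, -145.4])]
105 [array([ 570.4, -146.9]), array([ 570.2, -163.1]), array([ 507. , -161.8]), array([ 507.2, -145.8])]
54 [array([ 534.3, -118.8]), array([ 533.4, -189.4]), array([ 568.4, -154.7]), array([ 497.9, -153.5])]
60 [array([ 535.9, -119.7]), array([ 535. , -188.8]), array([ 569.2, -154.9]), array([ 500.2, -153.6])]
66 [array([ 537.4, -120.6]), array([ 536.5, -188.1]), array([ 570., -155.]), array([ 502.6, -153.8])]
scr [array([ 615.7, -310.3]), array([ 614.8, -379.1]), array([ 566.8, -378.8]), array([ 569.5, -309.5])]
mat [array([ 634.4, -288.5]), array([ 553.3, -283.3]), array([ 544.2, -407.8])]
[470.60949894 342.89811875] [449.79263701 362.17867632]
T [ 6.3 -1.1 67.6] rot [ 0.001 -0.001  0.005] | at [ 535.6 -159.5  167.6] yaw -1.585 F [-0.1  0.3  0.1] w 87.7 t 19.4
```

```bash

python3 -c "
from h import *
for z in (60,70,80,90,96,106,116): print(z,((proj('side0',[542,-158.5,z])-[190,170])*4.4).round(), ((proj('side0',[571,-158.5,z])-[190,170])*4.4).round(), proj('w3',[542,-158.5,z]).round(),proj('w3',[571,-158.5,z]).round(),proj('w3',[513,-158.5,z]).round(),((proj('top0',[542,-158.5,z])-[330,180])*4+[340,0]).round())
view('side0','s0k',(290,215,350,265),10)"
```

```text
60 [607. 404.] [638. 374.] [273. 199.] [273. 161.] [274. 235.] [421. 146.]
70 [608. 392.] [639. 362.] [273. 202.] [273. 162.] [274. 239.] [424. 145.]
80 [609. 380.] [641. 350.] [273. 205.] [273. 164.] [274. 244.] [426. 144.]
90 [611. 368.] [642. 338.] [273. 209.] [273. 166.] [274. 249.] [429. 143.]
96 [611. 360.] [643. 331.] [273. 211.] [273. 168.] [274. 252.] [431. 142.]
106 [613. 348.] [645. 318.] [273. 215.] [273. 170.] [274. 257.] [434. 141.]
116 [614. 335.] [646. 306.] [273. 220.] [273. 173.] [274. 263.] [437. 140.]
```

View pics/s0k.png

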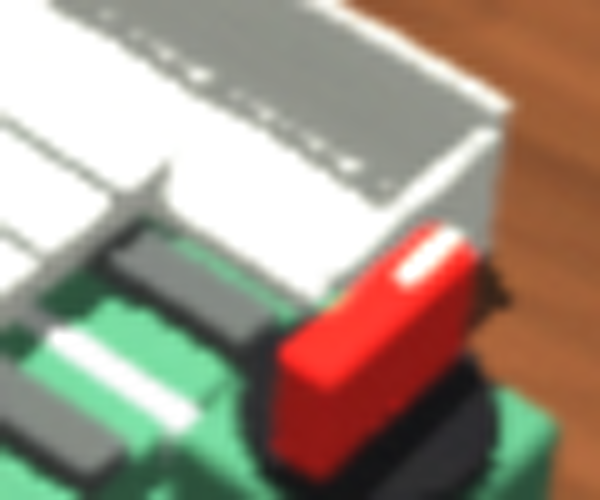

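Combining all three views, the bar top is at z≈116 (disc ≈80) and the knob axis at about (541,-155). The grip TCP is therefore z≈86.

```bash

python3 -m jog '{"delta_rot":[[0,0,0],[0,0,0],[0,0,0],[0,0,0],[0,0,0]],"translation":[[6,-4.5,10],[6,-4.5,30],[6,-4.5,55],[6,-4.5,75],[6,-4.5,81]],"hand":[1,1,1,1,1]}'
for i in 1 2; do python3 -m jog '{"delta_rot":[[0,0,0],[0,0,0],[0,0,0],[0,0,0],[0,0,0]],"translation":[[0,0,0],[0,0,0],[0,0,0],[0,0,0],[0,0,0]],"hand":[-1,-1,-1,-1,-1]}'; done
```

```text
t: 19.9
ee_pos: [539.7, -154.1, 83.6]
orientation: [-3.14, 0.022, 0.006]
ft_force: [-1.0, -0.5, -0.1]
width: 88.5
t: 20.4
ee_pos: [541.2, -154.3, 87.1]
orientation: [3.141, -0.021, 0.002]
ft_force: [-0.7, -0.2, 0.5]
width: 51.3
t: 20.9
ee_pos: [540.8, -154.6, 86.4]
orientation: [3.141, -0.02, 0.0]
ft_force: [0.4, -4.0, 0.0]
width: 16.1
```

```bash

python3 -c "
from h import *
print(get_obs()['qpos'].round(2),get_obs()['ft_force'].round(1))"
for i in 1 2; do python3 -m jog '{"delta_rot":[[0,0,-0.15],[0,0,-0.3],[0,0,-0.45],[0,0,-0.6],[0,0,-0.75]],"translation":[[0,0,0],[0,0,0],[0,0,0],[0,0,0],[0,0,0]],"hand":[-1,-1,-1,-1,-1]}'; done
python3 -c "
from h import *
go(541,-155,86,-1.59);print(get_obs()['qpos'].round(2),get_obs()['moment'].round(2))"
```

```text
[-0.3   0.53  1.85 -0.    0.76  1.29] [ 0.4 -4.   0. ]
t: 21.4
ee_pos: [540.6, -154.3, 86.4]
orientation: [-2.927, -1.14, 0.0]
ft_force: [-0.4, -0.6, 1.3]
width: 16.3
t: 21.9
ee_pos: [540.3, -154.2, 86.4]
orientation: [-2.306, -2.132, 0.001]
ft_force: [-1.5, 0.9, 2.2]
width: 15.8
T [-0.8  0.7  0.4] rot [-1.000e-03  1.000e-03  1.512e+00] | at [ 540.3 -154.2   86.4] yaw -0.078 F [-1.5  0.9  2.2] w 15.8 t 21.9
[-0.3   0.53  1.85 -0.    0.77 -0.22] [-0.15  0.37 -0.07]
```

```bash

for i in 1 2 3; do python3 -m jog '{"delta_rot":[[0,0,-0.15],[0,0,-0.3],[0,0,-0.45],[0,0,-0.6],[0,0,-0.75]],"translation":[[0,0,0],[0,0,0],[0,0,0],[0,0,0],[0,0,0]],"hand":[-1,-1,-1,-1,-1]}' | grep -E 'force|width'; done
python3 -m jog '{"delta_rot":[[0,0,0],[0,0,0],[0,0,0]],"translation":[[0,0,0],[0,0,0],[0,0,0]],"hand":[-1,-1,-1]}'
python3 -c "
from h import *
go(541,-155,86,-1.59);print(get_obs()['qpos'].round(2),get_obs()['moment'].round(2));snap('top','t6',(185,160,345,260),5)"
```

```text
ft_force: [-3.0, -1.8, 3.1]
width: 16.0
ft_force: [-4.2, -2.9, 4.0]
width: 15.9
ft_force: [-3.2, -5.0, 2.3]
width: 15.8
t: 23.7
ee_pos: [539.9, -154.8, 86.4]
orientation: [0.921, -3.002, 0.0]
ft_force: [-3.0, -4.6, 3.1]
width: 15.8
T [-0.8 -0.7  0.4] rot [ 2.000e-03 -0.000e+00 -2.527e+00] | at [ 539.9 -154.8   86.4] yaw 2.166 F [-3.  -4.6  3.1] w 15.8 t 23.7
[-0.3   0.53  1.85 -0.    0.77 -2.46] [-0.72  0.51  0.05]
```

View pics/t6.png

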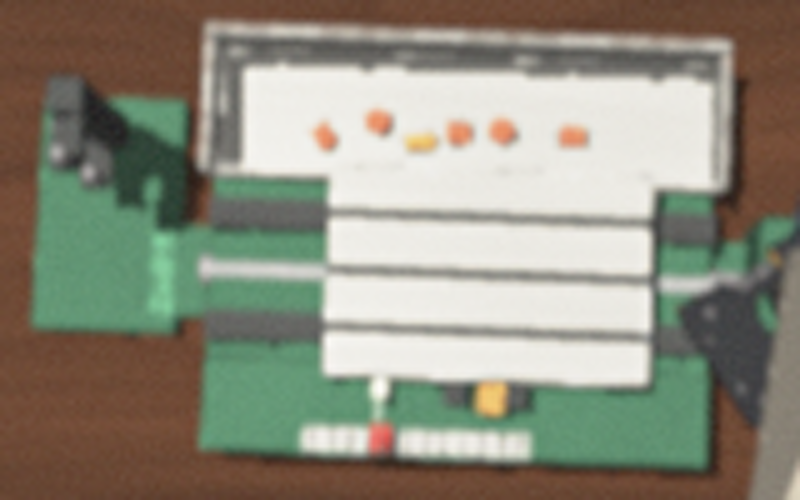

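Table has moved about 15 mm. The pointer (379) now stands near the mark (381), and the nut bears on the knob-side dog. I'll regrip half a turn back for more range.

```bash

for i in 1 2; do python3 -m jog '{"delta_rot":[[0,0,0],[0,0,0],[0,0,0],[0,0,0],[0,0,0]],"translation":[[0,0,0],[0,0,0],[0,0,0],[0,0,0],[0,0,0]],"hand":[1,1,1,1,1]}' >/dev/null; done
for i in 1 2 3 4; do python3 -m jog '{"delta_rot":[[0,0,0.15],[0,0,0.3],[0,0,0.45],[0,0,0.6],[0,0,0.75]],"translation":[[0,0,0],[0,0,0],[0,0,0],[0,0,0],[0,0,0]],"hand":[1,1,1,1,1]}' | grep force; done
python3 -m jog '{"delta_rot":[[0,0,0.14],[0,0,0.14],[0,0,0.14]],"translation":[[0,0,0],[0,0,0],[0,0,0]],"hand":[1,1,1]}' | grep force
python3 -c "
from h import *
go(540.5,-155,86,-0.976);snap('side','s3',(190,170,370,290),4.4)"
```

```text
ft_force: [-0.8, -1.0, -0.3]
ft_force: [-0.5, 0.4, -0.3]
ft_force: [0.6, 0.3, -0.0]
ft_force: [-0.6, -0.4, 0.2]
ft_force: [-0.5, -0.1, 0.8]
T [-0.7  0.5  0.4] rot [-0.     0.     0.006] | at [ 540.8 -154.2   86.4] yaw -0.97 F [-0.5 -0.1  0.8] w 87.7 t 27.1
```

Closing again, then 1.05 rad more anticlockwise.

```bash

for i in 1 2; do python3 -m jog '{"delta_rot":[[0,0,0],[0,0,0],[0,0,0],[0,0,0],[0,0,0]],"translation":[[0,0,0],[0,0,0],[0,0,0],[0,0,0],[0,0,0]],"hand":[-1,-1,-1,-1,-1]}' | grep -E 'force|width'; done
python3 -m jog '{"delta_rot":[[0,0,-0.15],[0,0,-0.3],[0,0,-0.45],[0,0,-0.6],[0,0,-0.75]],"translation":[[0,0,0],[0,0,0],[0,0,0],[0,0,0],[0,0,0]],"hand":[-1,-1,-1,-1,-1]}' | grep -E 'force|width'
python3 -m jog '{"delta_rot":[[0,0,-0.15],[0,0,-0.3],[0,0,-0.3],[0,0,-0.3],[0,0,-0.3]],"translation":[[0,0,0],[0,0,0],[0,0,0],[0,0,0],[0,0,0]],"hand":[-1,-1,-1,-1,-1]}' | grep -E 'force|width'
cat >> h.py <<'E'
def cols(fn):
    im=np.load('pics/'+fn+'.npz')['im'].astype(int)
    # nut (yellow), red block centroids, table left edge near row 228
    r=im[244:252,250:275]; m=(r[...,0]-r[...,1]>60); print('red u',(np.argwhere(m)[:,1].mean()+250).round(2),m.sum())
    r=im[235:245,265:300]; m=(r[...,0]-r[...,2]>70)&(r[...,1]-r[...,2]>30); print('nut u',(np.argwhere(m)[:,1].mean()+265).round(2),m.sum())
    for v in (228,231):
        g=im[v,235:265,0]; i=np.argmax(g>150); print('edge u',(235+i-1+(150-g[i-1])/(g[i]-g[i-1])).round(2))
    r=im[238:242,250:270,0]-im[238:242,250:270,1]; w=np.clip(im[236:239,250:270,0].sum(0)-3*130,0,None); print('ptr u',(250+(w*np.arange(20)).sum()/w.sum()).round(2))
E
python3 -c "
from h import *
go(541,-155,86,-1.59);snap('top','t7')
for f in ('t4','t6','t7'): print(f);cols(f)"
```

```text
ft_force: [-0.4, -0.9, 0.6]
width: 51.6
ft_force: [0.8, -0.2, -0.1]
width: 16.0
ft_force: [-1.0, 0.2, 2.0]
width: 16.1
ft_force: [-4.2, 1.3, 3.7]
width: 15.7
T [-1.1  0.6  0.4] rot [-1.000e-03  0.000e+00  1.663e+00] | at [ 540.3 -154.    86.4] yaw 0.073 F [-4.2  1.3  3.7] w 15.7 t 29.1
t4
red u 260.52 23
nut u 275.55 33
edge u 242.67
edge u 242.4
ptr u 254.87
t6
red u 260.5 20
nut u 282.63 35
edge u 248.7
edge u 248.64
ptr u 260.45
t7
red u 260.5 20
nut u 284.64 36
edge u 250.72
edge u 250.66
ptr u 262.47
```

About 5 mm past the mark. Now clockwise: 6 mm play plus about 5 mm is 2.2 rad.

```bash

for i in 1 2; do python3 -m jog '{"delta_rot":[[0,0,0.15],[0,0,0.3],[0,0,0.45],[0,0,0.6],[0,0,0.75]],"translation":[[0,0,0],[0,0,0],[0,0,0],[0,0,0],[0,0,0]],"hand":[-1,-1,-1,-1,-1]}' | grep -E 'force|width'; done
python3 -m jog '{"delta_rot":[[0,0,0.15],[0,0,0.3],[0,0,0.45],[0,0,0.6],[0,0,0.7]],"translation":[[0,0,0],[0,0,0],[0,0,0],[0,0,0],[0,0,0]],"hand":[-1,-1,-1,-1,-1]}' | grep -E 'force|width'
python3 -m jog '{"delta_rot":[[0,0,0],[0,0,0],[0,0,0]],"translation":[[0,0,0],[0,0,0],[0,0,0]],"hand":[-1,-1,-1]}' | grep -E 'force|width'
python3 -c "
from h import *
go(541,-155,86,-1.59);snap('top','t8')
for f in ('t8',): print(f);cols(f)"
```

```text
ft_force: [-2.0, 0.1, 2.0]
width: 15.5
ft_force: [-1.3, -1.6, 1.2]
width: 15.9
ft_force: [-2.7, -4.2, 1.6]
width: 15.5
ft_force: [-3.0, -5.7, 1.0]
width: 15.7
T [ 0.1 -0.   0.4] rot [ 0.001 -0.001 -0.532] | at [ 540.9 -155.    86.4] yaw -2.122 F [-3.  -5.7  1. ] w 15.7 t 30.9
t8
red u 260.5 20
nut u 280.5 34
edge u 248.73
edge u 248.67
ptr u 260.68
```

Pointer 260.68 against mark 260.50 px, about 0.5 mm. I'll release, rise and check with the wrist camera directly above.

```bash

for i in 1 2; do python3 -m jog '{"delta_rot":[[0,0,0],[0,0,0],[0,0,0],[0,0,0],[0,0,0]],"translation":[[0,0,0],[0,0,0],[0,0,0],[0,0,0],[0,0,0]],"hand":[1,1,1,1,1]}' >/dev/null; done
python3 -m jog '{"delta_rot":[[0,0,0],[0,0,0],[0,0,-0.15],[0,0,-0.3],[0,0,-0.45]],"translation":[[0,0,-30],[0,0,-70],[0,0,-85],[0,0,-85],[0,0,-85]],"hand":[1,1,1,1,1]}' | grep -E 'force|width'
python3 -c "
from h import *
go(415,74,165,-1.59)"
```

```text
ft_force: [-0.4, 0.0, 0.2]
width: 87.3
T [-147.7 -215.     7.1] rot [ 0.    -0.002 -0.078] | at [ 541.2 -154.3  172.4] yaw -1.668 F [-0.4  0.   0.2] w 87.3 t 32.5
```

```bash

python3 -m jog '{"delta_rot":[[0,0,-0.078],[0,0,-0.078],[0,0,-0.078],[0,0,-0.078],[0,0,-0.078]],"translation":[[-30,-43,0],[-60,-86,0],[-90,-129,0],[-120,-172,0],[-148,-215,0]],"hand":[1,1,1,1,1]}' >/dev/null
python3 -m jog '{"delta_rot":[[0,0,0],[0,0,0],[0,0,0],[0,0,0],[0,0,0]],"translation":[[0,0,0],[0,0,0],[0,0,0],[0,0,0],[0,0,0]],"hand":[1,1,1,1,1]}' >/dev/null
python3 -c "
from h import *
go(415,74,165,-1.59);snap('wrist','w4');print(proj('w4',[465,74,57]));view('w4','w4c',(180,60,400,220),3.6)"
```

```text
T [-6.6 -9.7  6.3] rot [ 0.    -0.    -0.008] | at [421.4  64.1 171.3] yaw -1.598 F [ 1.1 -0.4  0.3] w 87.6 t 33.5
[259.89356441 148.62659895]
```

View pics/w4c.png

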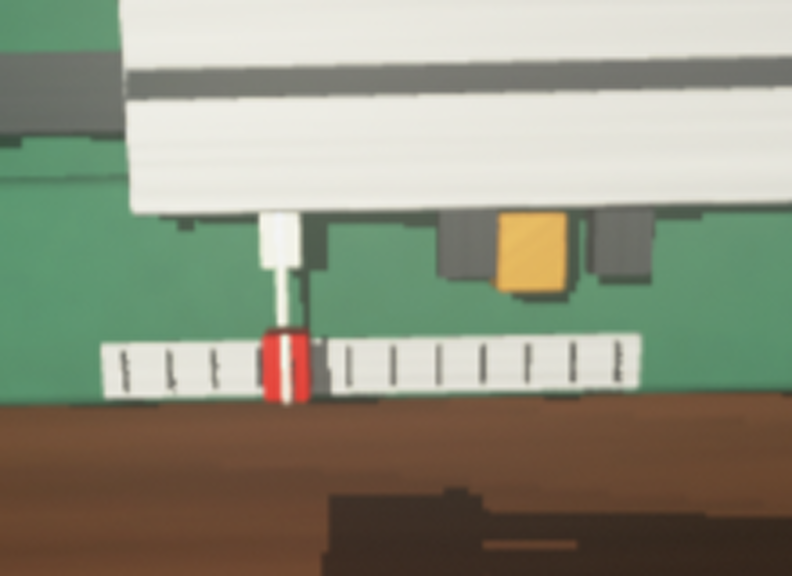

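Pointer tip (283,328) lines up with the mark line (286,335), i.e. under 1 mm. The nut bears on the +y dog with the gap on the other side. Next I re-locate the guard.

```bash

python3 -c "
from h import *
snap('top','t9'); orange('top0',146); orange('t9',146)
d=np.abs(np.load('pics/t9.npz')['im'].astype(int)-np.load('pics/top0.npz')['im']).sum(2); print((d[150:290,100:200]>90).sum())
go(473,300,260,-1.386); go(473,359,165,-1.386)"
```

```text
[134 211  12  53 287] ((139.7123260498047, 236.97128295898438), (53.00471115112305, 5.437066555023193), 82.303955078125)
[array([534.4, 377.9]), array([536.5, 365. ]), array([412. , 340.1]), array([409.9, 352.8])] [472.7 358.8 146. ]
[134 211  12  53 270] ((139.7205352783203, 236.90394592285156), (52.86548614501953, 5.154384136199951), 82.40535736083984)
[array([534.4, 377.4]), array([536.4, 365.2]), array([412.2, 340.5]), array([410.3, 352.6])] [472.9 358.8 146. ]
0
T [  45.5 -237.   -88.7] rot [ 0.     0.    -0.212] | at [421.1  64.3 171.3] yaw -1.598 F [ 0.2  0.  -0.6] w 88.0 t 33.6
T [  43.9 -296.     6.3] rot [ 0.     0.    -0.212] | at [421.1  64.3 171.3] yaw -1.598 F [ 0.2  0.  -0.6] w 88.0 t 33.6
```

```bash

python3 -m jog '{"delta_rot":[[0,0,-0.1],[0,0,-0.2],[0,0,-0.212],[0,0,-0.212],[0,0,-0.212]],"translation":[[9,-40,-20],[18,-90,-30],[27,-140,-30],[36,-190,-30],[44,-240,-30]],"hand":[1,1,1,1,1]}' >/dev/null
python3 -m jog '{"delta_rot":[[0,0,0],[0,0,0],[0,0,0]],"translation":[[0,0,0],[0,0,0],[0,0,0]],"hand":[1,1,1]}' >/dev/null
python3 -c "
from h import *
go(472.5,359,180,-1.38);snap('wrist','w5')
from cv2 import *
im=np.load('pics/w5.npz')['im']; h=cv2.cvtColor(im,cv2.COLOR_RGB2HSV)
m=cv2.inRange(h,(20,120,100),(35,255,255)); n,l,s,c=cv2.connectedComponentsWithStats(m); print(s[s[:,4]>100])"
```

```text
T [ 13.9 -58.7  20.9] rot [ 0.001  0.001 -0.005] | at [469.7 298.8 200.9] yaw -1.385 F [-0.8 -0.1  0.3] w 87.6 t 34.4
[[     0      0    560    420 225596]
 [   158     95    100    205   8769]
 [   473    299     39     73    738]]
```

View pics/w5.png

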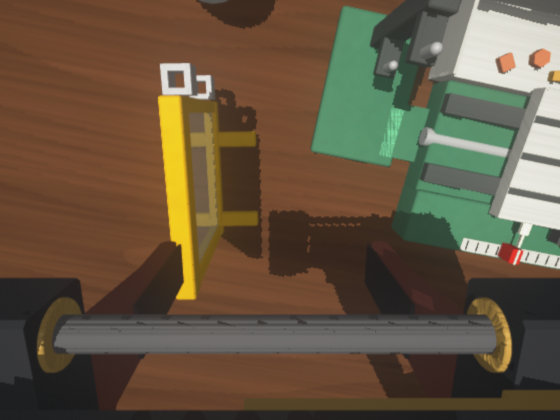

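Wrist view: rail top corners (160,97),(184,97),(177,298),(197,298); upper socket hole (176,79), lower (203,86); pintle tips (435,48) upper, (393,66) lower.

```bash

python3 -c "
from h import *
a=[atz('w5',*q,146)[:2] for q in [(160,97),(184,97),(197,298),(177,298)]]; print(np.round(a,1),np.mean(a,0))
p=(a[0]+a[1])/2;q=(a[2]+a[3])/2; print('yaw',np.arctan2(*(p-q)[::-1]),np.linalg.norm(p-q))
print('sock',atz('w5',176,79,127).round(1),atz('w5',203,86,52).round(1))
print('pin',atz('w5',435,48,148).round(1),atz('w5',393,66,73).round(1))
go(472.5,359,118,-1.38)"
```

```text
[[534.6 377.6]
 [537.2 364.1]
 [412.2 340.2]
 [409.8 353.2]] [473.45968283 358.77384466]
yaw 0.19101018479492293 127.18158559944169
sock [546.6 374.8 127. ] [547.7 372.5  52. ]
pin [588.  231.7 148. ] [587.3 230.9  73. ]
T [ 13.9 -59.   83.1] rot [ 0.001  0.001 -0.005] | at [469.8 298.5 201.1] yaw -1.385 F [-0.5  0.6  0.9] w 87.6 t 34.5
```

```bash

python3 -m jog '{"delta_rot":[[0,0,-0.005],[0,0,-0.005],[0,0,-0.005],[0,0,-0.005],[0,0,-0.005]],"translation":[[7,-30,10],[14,-59,20],[14,-59,50],[14,-59,75],[14,-59,82]],"hand":[1,1,1,1,1]}' >/dev/null
python3 -m jog '{"delta_rot":[[0,0,0],[0,0,0]],"translation":[[0,0,0],[0,0,0]],"hand":[1,1]}'
for i in 1 2; do python3 -m jog '{"delta_rot":[[0,0,0],[0,0,0],[0,0,0],[0,0,0],[0,0,0]],"translation":[[0,0,0],[0,0,0],[0,0,0],[0,0,0],[0,0,0]],"hand":[-1,-1,-1,-1,-1]}'; done
python3 -c "
from h import *
go(472.5,359,118,-1.38)"
```

```text
t: 35.15
ee_pos: [473.7, 360.3, 120.5]
orientation: [-3.127, -0.299, -0.002]
ft_force: [-0.5, 0.3, 1.0]
width: 88.2
t: 35.65
ee_pos: [472.9, 360.7, 119.6]
orientation: [-3.127, -0.301, -0.0]
ft_force: [0.2, -0.7, -0.0]
width: 51.2
t: 36.15
ee_pos: [472.8, 360.5, 119.3]
orientation: [3.127, 0.301, -0.0]
ft_force: [0.8, -0.2, -3.3]
width: 13.9
T [-0.6  1.4  1.3] rot [0.    0.    0.001] | at [472.8 360.5 119.3] yaw -1.379 F [ 0.8 -0.2 -3.3] w 13.9 t 36.1
```

```bash

python3 -m jog '{"delta_rot":[[0,0,0],[0,0,0],[0,0,0.1],[0,0,0.2],[0,0,0.2]],"translation":[[0,0,-15],[0,0,-40],[0,0,-53],[0,20,-53],[0,40,-53]],"hand":[-1,-1,-1,-1,-1]}' >/dev/null
python3 -c "
from h import *
go(475,230,172,-1.58);go(490,230,172,-1.58)"
```

```text
T [-4.8 91.5  1.7] rot [-0.001 -0.001 -0.001] | at [480.7 321.4 173.8] yaw -1.581 F [-0.4  0.  -3.3] w 14.2 t 36.6
T [10.2 91.3  1.7] rot [-0.001 -0.001 -0.001] | at [480.7 321.4 173.8] yaw -1.581 F [-0.4  0.  -3.3] w 14.2 t 36.6
```

```bash

python3 -m jog '{"delta_rot":[[0,0,0],[0,0,0],[0,0,0],[0,0,0],[0,0,0]],"translation":[[0,30,0],[0,60,0],[0,91,0],[5,91,0],[10,91,0]],"hand":[-1,-1,-1,-1,-1]}' >/dev/null
python3 -m jog '{"delta_rot":[[0,0,0],[0,0,0],[0,0,0],[0,0,0],[0,0,0]],"translation":[[0,0,0],[0,0,0],[0,0,0],[0,0,0],[0,0,0]],"hand":[-1,-1,-1,-1,-1]}' >/dev/null
python3 -c "
from h import *
go(515,230,172,-1.58);snap('wrist','w6');view('w6','w6c',(120,0,400,210),2.85)
for p in ([565,230,180],[565,230,105],[589,230,148],[589,230,73]): print(proj('w6',p))"
```

```text
T [25.4  0.3  0.3] rot [0.    0.    0.002] | at [489.6 230.5 172.3] yaw -1.578 F [-0.1  0.1 -2.6] w 14.0 t 37.6
[274.7608886   98.42146707]
[274.63507606 102.74308942]
[274.31048972  47.98768521]
[274.33037963  66.76951368]
```

View pics/w6c.png

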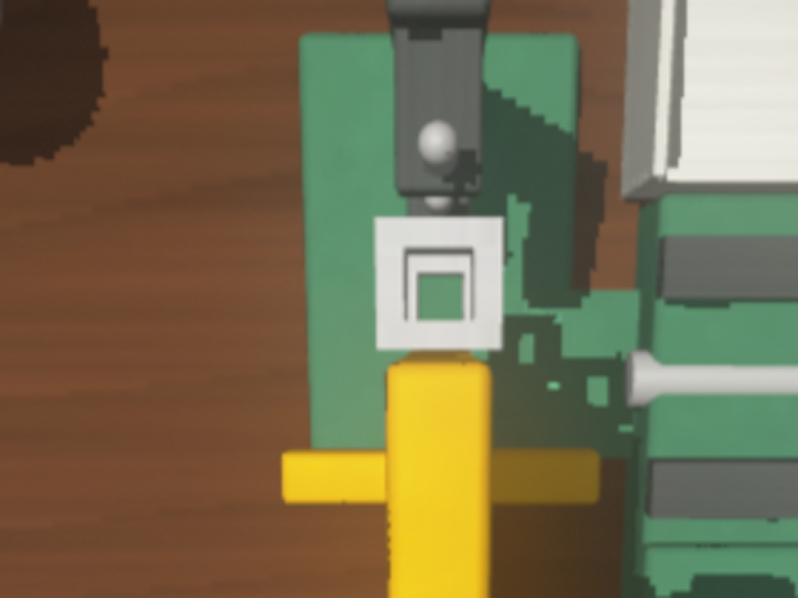

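Upper socket outer (376-503, 217-349), centre (439.5,283). Lower hole centred at (440.5,296). Pintle tip (437,140). Nearly aligned in y.

```bash

python3 -c "
from h import *
C=lambda x,y:((x+.5)/2.85-.5+120,(y+.5)/2.85-.5)
s=[atz('w6',*C(*q),180.3)[:2] for q in [(376,217),(503,217),(503,349),(376,349)]];print(np.round(s,1)); s=np.mean(s,0)
sl=atz('w6',*C(440.5,296),87)[:2]; print('sock',s,'low mouth',sl)
for z in (144,147): print('pin',atz('w6',*C(437,140),z)[:2])
print('bracket', [atz('w6',*C(*q),131)[:2].round(1) for q in [(397,193),(483,193)]],'yaw brk',[atz('w6',*C(*q),131)[:2].round(1) for q in [(397,80),(485,80)]])
print('low pin',atz('w6',*C(438,205),72)[:2])
"
```

```text
[[573.7 239.2]
 [573.6 221.4]
 [555.5 221.2]
 [555.7 239.6]]
sock [564.63632083 230.35954138] low mouth [564.91013477 230.24877267]
pin [589.26615504 230.63032762]
pin [588.8031333  230.62350189]
bracket [array([582.3, 238.1]), array([582.2, 222.3])] yaw brk [array([601.3, 237.7]), array([601.2, 222. ])]
low pin [586.04116243 230.68217113]
```

```bash

python3 -m jog '{"delta_rot":[[0,0,0],[0,0,0],[0,0,0],[0,0,0],[0,0,0]],"translation":[[8,0,0],[16,0,0],[24.4,0,0],[24.4,0,0],[24.4,0,0]],"hand":[-1,-1,-1,-1,-1]}'
python3 -m jog '{"delta_rot":[[0,0,0],[0,0,0],[0,0,0],[0,0,0],[0,0,0]],"translation":[[0,0,4],[0,0,8],[0,0,12],[0,0,16],[0,0,18]],"hand":[-1,-1,-1,-1,-1]}'
python3 -c "
from h import *
go(514,230.6,141.3,-1.58);snap('side','s7');snap('top','t10');snap('wrist','w7')"
```

```text
t: 38.2
ee_pos: [514.4, 229.9, 172.2]
orientation: [3.141, -0.014, -0.001]
ft_force: [-0.1, 0.3, -2.7]
width: 13.8
t: 38.7
ee_pos: [513.8, 230.0, 153.8]
orientation: [3.141, -0.013, -0.001]
ft_force: [0.9, 0.4, -3.7]
width: 13.7
T [ 0.2 -0.6 12.5] rot [0.    0.001 0.001] | at [513.8 230.  153.8] yaw -1.579 F [ 0.9  0.4 -3.7] w 13.7 t 38.7
```

No contact load with the mouths already below the pintle tips. Lowering the rest.

```bash

python3 -m jog '{"delta_rot":[[0,0,0],[0,0,0],[0,0,0],[0,0,0],[0,0,0]],"translation":[[0,0,3],[0,0,6],[0,0,9],[0,0,11],[0,0,11.5]],"hand":[-1,-1,-1,-1,-1]}'
python3 -m jog '{"delta_rot":[[0,0,0],[0,0,0],[0,0,0],[0,0,0]],"translation":[[0,0,0.8],[0,0,1],[0,0,1],[0,0,1]],"hand":[-1,-1,-1,-1]}'
```

```text
t: 39.35
ee_pos: [514.0, 230.0, 142.5]
orientation: [3.141, -0.013, -0.001]
ft_force: [-0.1, 0.1, -1.9]
width: 14.1
t: 39.75
ee_pos: [514.3, 230.1, 142.0]
orientation: [-3.141, 0.013, -0.0]
ft_force: [0.1, 0.5, -3.5]
width: 13.6
```

```bash

python3 -m jog '{"delta_rot":[[0,0,0],[0,0,0],[0,0,0],[0,0,0],[0,0,0]],"translation":[[0,0,0.7],[0,0,1.3],[0,0,1.3],[0,0,1.3],[0,0,1.3]],"hand":[-1,-1,-1,-1,-1]}'
```

```text
t: 40.25
ee_pos: [514.2, 230.1, 140.9]
orientation: [-3.141, 0.013, -0.0]
ft_force: [-1.9, -0.8, 1.6]
width: 13.5
```

Weight is off at z 140.9 (expected 141.3), so it's seated. Release, rise and check.

```bash

for i in 1 2; do python3 -m jog '{"delta_rot":[[0,0,0],[0,0,0],[0,0,0],[0,0,0],[0,0,0]],"translation":[[0,0,0],[0,0,0],[0,0,0],[0,0,0],[0,0,0]],"hand":[1,1,1,1,1]}' | grep -E 'force|width'; done
python3 -m jog '{"delta_rot":[[0,0,0],[0,0,0],[0,0,0],[0,0,0],[0,0,0]],"translation":[[0,0,-30],[0,0,-70],[0,0,-100],[-40,0,-110],[-80,0,-110]],"hand":[1,1,1,1,1]}' | grep -E 'pos|force'
python3 -m jog '{"delta_rot":[[0,0,0],[0,0,0],[0,0,0],[0,0,0],[0,0,0]],"translation":[[-50,-50,0],[-80,-100,0],[-80,-150,0],[-80,-150,0],[-80,-150,0]],"hand":[1,1,1,1,1]}' | grep -E 'pos|force'
python3 -c "
from h import *
snap('side','s8'); snap('top','t11'); cols('t11')
S=cv2.resize(np.load('pics/s8.npz')['im'][130:310,150:390],None,fx=3.3,fy=3.3,interpolation=cv2.INTER_CUBIC)
cv2.imwrite('pics/fin.png',S[:,:,::-1])
print(S.shape)
for p in ([586.5,230.6,56],[588.8,230.6,131],[514,230.6,168],[449,231,168],[579,230,168]): print(((proj('s8',p)-[150,130])*3.3).round(), (proj('t11',p)).round(1))
orange('t11',168)"
```

```text
ft_force: [0.4, -0.7, -0.0]
width: 50.2
ft_force: [-0.4, -1.4, -0.2]
width: 86.8
ee_pos: [434.8, 231.2, 252.5]
ft_force: [0.8, 0.2, -0.1]
ee_pos: [354.7, 384.2, 250.8]
ft_force: [0.5, -0.0, 0.0]
red u 260.62 24
nut u 280.5 34
edge u 248.39
edge u 248.36
ptr u 260.73
(594, 792, 3)
[275. 191.] [203.1 195.8]
[269. 123.] [197.  191.1]
[198. 127.] [192.  220.7]
[135. 163.] [190.4 248.6]
[257.  93.] [193.7 193.1]
[188 196   9  54 269] ((192.29481506347656, 222.48793029785156), (6.40070104598999, 53.31959533691406), 3.3664605617523193)
[array([448.1, 237.7]), array([572.8, 236.8]), array([572.3, 221.7]), array([447.6, 222.8])] [509.8 229.8 168. ]
```

View pics/fin.png

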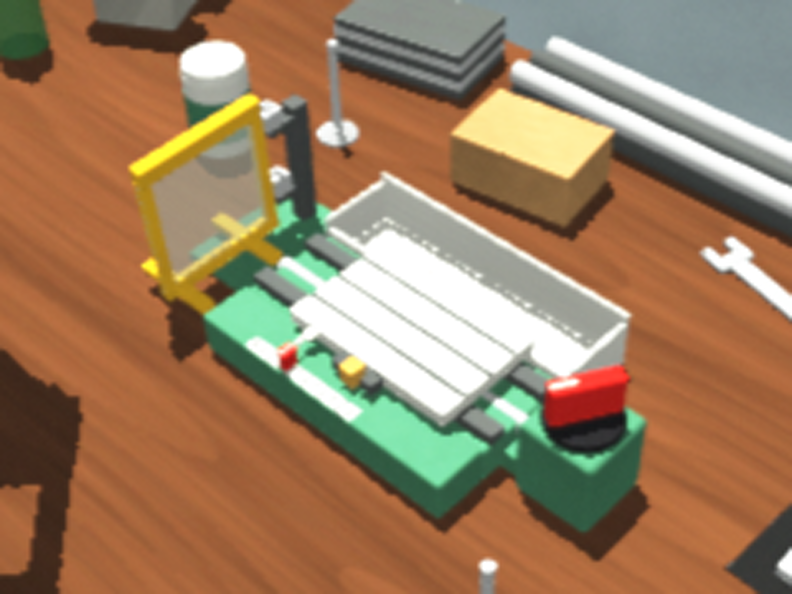

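The guard hangs upright on the post, level with the expected rail points. Last numeric check on scraper, chips and bystanders, then hand in.

```bash

python3 -c "
from h import *
a=np.load('pics/t11.npz')['im'].astype(int)
def D(f,n,v0,v1,u0,u1):
    d=np.abs(a-np.load('pics/'+f+'.npz')['im']).sum(2); print(n,(d[v0:v1,u0:u1]>120).sum())
D('t9','scraper/mat',180,225,385,445); D('top0','tin',150,185,125,165); D('top0','valve_a',125,155,168,195); D('top0','valve_b',265,292,350,378); D('top0','bush',140,165,375,400); D('t9','trough',160,196,225,335)
m=(a[180:225,385:445,0]-a[180:225,385:445,2]>120); q=np.argwhere(m).mean(0); print('scraper grip',m.sum(),atz('t11',q[1]+385,q[0]+180,54).round(1))
print(get_obs()['ft_force'].round(1)); ctrl.close_job()"
```

```text
scraper/mat 0
tin 0
valve_a 0
valve_b 0
bush 0
trough 0
scraper grip 134 [ 591.6 -347.8   54. ]
[ 0.3 -0.3  0. ]
the job is handed in; nothing more can be done
```

I did every step of the task and handed the job in at about 41 s of the 210 s. The hand-in reports no verdict.

- **Chips:** three sweeps with the scraper put all six chips in the trough, and nothing in the trough changed afterwards. The fingers stayed above the chips during the sweeps.
- **Scraper:** it stands on the mat at about (592, -347), with the mat centre at about (590, -347).
- **Table:** I wound it about 5 mm past the mark, then 2.2 rad back clockwise. A wrist close-up showed the pointer within about 1 mm of the mark and the nut against the dog away from the knob. The last top view agreed on the pointer (about 0.3 mm).
- **Guard:** its weight came off the gripper at tool height 140.9 mm (141.3 expected for fully hung). The side view shows it upright on both pintles.
- **Other things:** the final picture comparison showed no change at the tin, valves or bush.

**Problems and disagreements:**
- My first scraper grasp lifted before the fingers had closed. The block stayed standing and I grasped it again.
- My first estimate of the knob's height was about 20 mm too low; I corrected it before gripping.
- In the last top view the table-edge reading shifted by about 0.3 px (0.9 mm) from the one taken after winding back. The pointer and nut readings did not move, so I put it down to lighting.

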